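Release the latched key of the selector box

ROBOT

A 6-joint arm with a two-finger parallel gripper is mounted at the origin on a cart in front of the work surface, level with it; the furniture and walls round the work are solid. World frame = base frame: x ahead of the robot, y to its left, z up, the work surface at z = 0. Lengths are in m, angles in rad, forces in N, time in s.
With the tool pointing down it reaches from about 0.3 to 0.875 m from the base axis. Payload 6.4 kg.
Tool frame: the origin (TCP) lies at the very end of the fingers, on their centre line; the grasp point (between the pads) lies 19 mm behind it; z points along the fingers, y is the line along which they close (so a half turn about z gives the same grasp; the last joint's range is limited). The gripper opens to 88 mm and grips with 3 to 60 N. Pads are 18 mm wide; open, the fingers measure 123 mm over their backs; the gripper's body (75 mm by 187 mm) begins 45 mm behind the grasp point.
Start: joints at [0.903, 0.181, 1.607, -0, 1.354, -0.206], TCP at [0.256, 0.515, 0.239] pointing down, gripper open.
Joint ranges: [-2.99, 2.99], [-0.89, 2.07], [0.3, 2.58], [-1.14, 4.28], [0, 2.63], [-3.12, 3.12]. Speed limits (rad/s): [2.57, 2.57, 3.01, 3.14, 3.14, 3.14].

INTERFACE

Orientations are given as a unit quaternion [w, x, y, z].
In Python, from plant import arm gives the robot as it stands. The module is installed in compiled form; this text tells all that it offers.
- The arm moves only by the tool send_rows, never from a script. Its argument "deltas" is a list that holds one entry, the list of rows, each a list of 7 numbers: the closure in counts, from 0 (fully open) to 255 (shut), then the shift along the tool's x, y, z in mm, then the turn, a rotation vector about the tool's x, y, z in degrees. In form: [[[claw, dx, dy, dz, ax, ay, az], ...]]. A call has 1 to 5 rows; each row is the pose to reach, as a shift and turn from the pose commanded when the call began, along the tool's axes at that moment; what a row does not reach only later rows make up. A row lasts 1/10 s, in which the tool goes at most 50 mm and 8.59 degrees, less where a joint would pass 70% of its speed; a pose out of reach is approached as far as the arm can. A call with a gripper value outside its range is refused whole. The fingers move at their own pace and stop on an object; the grip force is fixed at half the most. Time passes only in rows, so rows that repeat a pose let the fingers close. It gives the time, the measured TCP pose, the force, the opening and the grip force at its end, in the units of the state.
- arm.read_state(): the state, without advancing time (a new reading comes with each control period).
- arm.camera(name): name is "side" or "top" or "wrist"; returns (picture, depth): 400x640x3 uint8, red, green, blue; 400x640 float32, m along the optical axis (not along the pixel's ray), 0 where there is no reading.
- arm.calibration(name): a dict with "K" (3x3 intrinsics, pixels), "k1" (the pictures are not rectified: a ray, as slopes to the right and down, at radius r is drawn at 1 + k1 r^2 times it, then the intrinsics apply), "rvec" (rotation vector, rad) and "tvec" (3), from world to camera coordinates, as OpenCV has them. Camera axes: x right, y down, z forward; pixel columns grow to the right and rows downward; lengths in m; the calibration is good to about 2 mm. A picture is of the moment at which its call begins: read the wrist's pose just before it. calibration takes no time and is no camera call; for the wrist camera it gives the pose at the moment of the call.
- arm.job_done(): hands the job in; it is judged then, once.
The state is a dict: "time_s": time; "joint_positions": joint angles; "qd": joint speeds; "effort": joint torques, N m; "tcp_pos": TCP position; "tcp_rot": TCP orientation; "force": force on the tool from outside, world axes, zero at the start; "torque": the same for the moment, N m; "gripper_width": finger opening in m; "finger_force": force on a finger pad.
Only numpy, scipy, OpenCV 4.12 (cv2) and the standard library are available. Lean on these libraries where they do the work, as an engineer would, in place of code of your own. Each camera call takes 0.05 s, during which the arm holds its last target. There are 200 camera calls.

TASK

One of the four keys on the selector box has stayed latched down. With the fingertips tap each key lightly, one after another from the left end of the row to the right end (as seen from the robot), without pushing any of them in far enough to switch; then press the one that is latched fully down to its stop and let it spring up, so that all four keys stand up. Grasp nothing and leave the things around the box where they are.

Things in the scene. Friction and masses are not known exactly. Their poses are not given: they have to be found in the camera images.
- selector: home-made selector box, fixed: dark case with an aluminium face plate on top, 100 (x) x 220 (y) x 45 mm tall; origin: centre of its underside, x to the back, y to the left, z up. On it four identical light square push keys 45 mm apart along y, each 22 x 22 mm in a bezel 30 x 30 x 2 mm. Three are up (top 14 mm above the plate, 59 above the desk); one is latched, its top 5 mm lower
- slot_1 (a point): fixed point of the box on the axis of the leftmost key (seen from the robot), at the height that the top of a key has when it is up; axes as the box's
- slot_2 (a point): fixed point of the box on the axis of the second from the left key (seen from the robot), at the height that the top of a key has when it is up; axes as the box's
- slot_3 (a point): fixed point of the box on the axis of the third from the left key (seen from the robot), at the height that the top of a key has when it is up; axes as the box's
- slot_4 (a point): fixed point of the box on the axis of the rightmost key (seen from the robot), at the height that the top of a key has when it is up; axes as the box's
- key_a_top (a point): centre of the top of one key (moves with it); its place in the row varies. If up: it gives way at 1.5 N, plus 0.3 N per mm, springs back when let go; more than 6 mm down it switches (not wanted), stop at 9.5 mm. If latched: firm up to about 3 N; pushed to its stop, 4.5 mm below where it lies (4.5 N), it unlatches and springs up to the others' height when let go
- key_b_top (a point): centre of the top of one key (moves with it); its place in the row varies. If up: it gives way at 1.5 N, plus 0.3 N per mm, springs back when let go; more than 6 mm down it switches (not wanted), stop at 9.5 mm. If latched: firm up to about 3 N; pushed to its stop, 4.5 mm below where it lies (4.5 N), it unlatches and springs up to the others' height when let go
- key_c_top (a point): centre of the top of one key (moves with it); its place in the row varies. If up: it gives way at 1.5 N, plus 0.3 N per mm, springs back when let go; more than 6 mm down it switches (not wanted), stop at 9.5 mm. If latched: firm up to about 3 N; pushed to its stop, 4.5 mm below where it lies (4.5 N), it unlatches and springs up to the others' height when let go
- key_d_top (a point): centre of the top of one key (moves with it); its place in the row varies. If up: it gives way at 1.5 N, plus 0.3 N per mm, springs back when let go; more than 6 mm down it switches (not wanted), stop at 9.5 mm. If latched: firm up to about 3 N; pushed to its stop, 4.5 mm below where it lies (4.5 N), it unlatches and springs up to the others' height when let go
- solder_spool_mid (a point): spool of solder wire standing on end beside the right end of the box, 50 mm across, 38 mm tall (a tall solid black bag stands at the back of the desk to the right: x beyond 0.60, y -0.25 to -0.03, some 0.3 m tall; keep the arm clear of it), loose; the point is its centre. A bystander, to be left alone
- motor_desk_mid (a point): small grey DC motor lying left of the box, about 24 x 45 mm, 19 mm tall, loose; the point is its centre. A bystander, to be left alone
- flux_tin_mid (a point): round tin behind the box, 51 mm across, 18 mm tall, loose; the point is its centre. A bystander, to be left alone

How it is judged:
By the outcome, as a careful person would: the job done as asked, in the order asked, and still so for the second after the job is handed in, with the robot touching nothing.
It also fails if it takes over 50 s, if anything falls off the work surface, if the arm or the gripper's body presses on something with over 40 N, if the wrist force passes 120 N, or if a joint passes its speed limit or range.

## Working session

There is one attempt and no reset: what is moved stays moved. The work goes in short steps, Python scripts to look and compute and a tool call to move; the robot and the scene stay as the last step left them, time stands still between calls to the robot, and variables do not carry over. Pictures are saved under pics/ and viewed, at most 10 in all, crops included, and the job is handed in when it is done.

Besides the shell and the picture viewer there is one more tool, called after ">>>" as name(argument=value, ...), one argument or row to a line, values as JSON. send_rows: Moves the arm, as the interface text tells. Its arguments: {"type":"object","properties":{"deltas":{"type":"array","items":{"type":"array","items":{"type":"array","items":{"type":"number"}}}}},"required":["deltas"]}

```bash
mkdir -p pics; cat > h.py <<'E'
import numpy as np, cv2
from plant import arm
from scipy.spatial.transform import Rotation as R
def und(c,uv):
    K=np.array(c["K"]);return cv2.undistortPoints(np.array(uv,float).reshape(-1,1,2),K,np.array([c["k1"],0,0,0.])).reshape(-1,2)
def ray(c,uv):
    Rm=cv2.Rodrigues(np.array(c["rvec"],float))[0];t=np.array(c["tvec"],float).ravel()
    d=np.c_[und(c,uv),np.ones(len(np.reshape(uv,(-1,2))))]
    return -Rm.T@t, d@Rm
def plane(c,uv,z):
    o,d=ray(c,uv);return o+d*((z-o[2])/d[:,2])[:,None]
def depthpt(c,uv,dep):
    o,d=ray(c,uv);return o+d*np.array(dep)[:,None]
E
python3 - <<'E'
from h import *
print(arm.read_state())
for n in("top","side"):
    p,d=arm.camera(n);c=arm.calibration(n);np.savez(f"pics/{n}1.npz",p=p,d=d)
    cv2.imwrite(f"pics/{n}1.png",p[:,:,::-1]);print(n,c)
E
```

```text
{'time_s': 0.0, 'joint_positions': array([ 9.02702279e-01,  1.81540055e-01,  1.60794688e+00, -3.61402320e-05,
        1.35380897e+00, -2.06291784e-01]), 'qd': array([ 7.80356745e-04,  1.21364493e-05, -6.50910290e-05, -2.90279294e-03,
       -5.06985051e-05,  6.05925886e-04]), 'effort': array([-1.25284446e-04, -4.33864403e+01, -3.41850579e+01,  7.03377672e-02,
        3.83732154e-02, -1.70588305e-04]), 'tcp_pos': array([0.25586289, 0.5143616 , 0.23784024]), 'tcp_rot': array([-3.44592664e-04,  2.28850948e-01,  9.73461103e-01, -7.78994161e-04]), 'force': array([ 0.04840814, -0.84748264, -0.52350385]), 'torque': array([-0.03023142, -0.00932399,  0.00180745]), 'finger_force': 0.0, 'gripper_width': 0.08855862220042068}
top {'K': array([[505.91615262,   0.        , 307.71985751],
       [  0.        , 505.91615262, 192.77629964],
       [  0.        ,   0.        ,   1.        ]]), 'k1': 0.043641109349895436, 'rvec': array([ 2.10497962, -2.16638584,  0.12113483]), 'tvec': array([0.17424469, 0.52253007, 0.90429159])}
side {'K': array([[499.95371341,   0.        , 314.78242334],
       [  0.        , 499.95371341, 205.63795972],
       [  0.        ,   0.        ,   1.        ]]), 'k1': -0.13080441036473442, 'rvec': array([ 0.73294526, -2.54263868,  1.24391194]), 'tvec': array([0.53845046, 0.15835734, 0.84618811])}
```

View pics/top1.png

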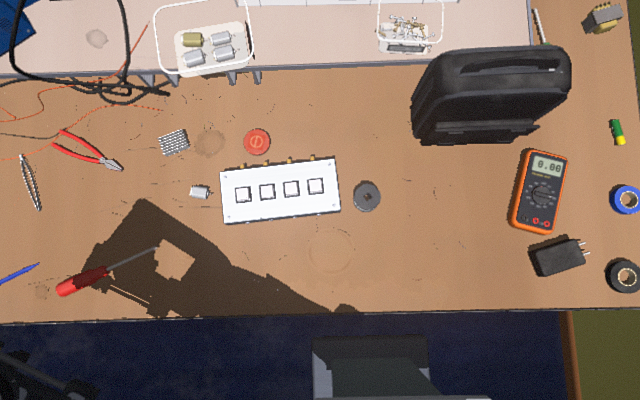

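View pics/side1.png

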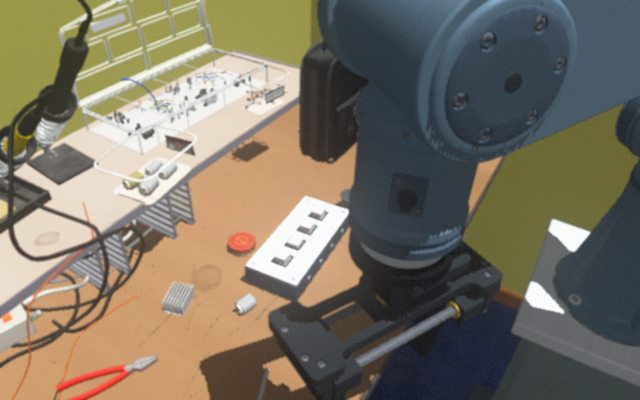

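The top view shows the box with its keys at about (243,194), (267,192), (291,188) and (316,186). The motor is at (200,191), the tin at (257,141) and the spool at (367,196). In the side view the keys are at about (283,260), (296,244), (308,230) and (319,215).

```bash
python3 - <<'E'
from h import *
z=np.load("pics/top1.npz");p,d=z["p"],z["d"];c=arm.calibration("top")
g=cv2.cvtColor(p,cv2.COLOR_RGB2GRAY)
hsv=cv2.cvtColor(p,cv2.COLOR_RGB2HSV)
m=((hsv[:,:,1]<40)&(hsv[:,:,2]>150)).astype(np.uint8)*255;m[:130]=0;m[240:]=0
cs,h=cv2.findContours(m,cv2.RETR_CCOMP,cv2.CHAIN_APPROX_NONE)
for k,q in enumerate(cs):
    a=cv2.contourArea(q)
    if a>80:
        r=cv2.minAreaRect(q);print(a,r,h[0][k][3])
        if a>3000: print("plate",plane(c,cv2.boxPoints(r),.045).round(4).tolist(), plane(c,[r[0]],.045))
        else: print("  key",plane(c,[r[0]],.059).round(4))
for u,v in[(243,194),(267,192),(291,188),(316,186)]:
    w=d[v-3:v+4,u-3:u+4];w=w[w>0]
    if w.size: print(u,v,w.size,depthpt(c,[(u,v)],[np.median(w)]).round(4))
cv2.imwrite("pics/t_crop.png",cv2.resize(p[145:235,180:390],None,fx=3.8,fy=3.8,interpolation=cv2.INTER_CUBIC)[:,:,::-1])
E
```

```text
144.0 ((197.82998657226562, 192.1899871826172), (15.839193344116211, 10.889445304870605), 8.130102157592773) -1
  key [[0.5318 0.3601 0.059 ]]
5888.5 ((278.81353759765625, 190.69610595703125), (51.83678436279297, 117.88016510009766), 83.36748504638672) -1
plate [[0.5714, 0.3272, 0.045], [0.5903, 0.1075, 0.045], [0.4933, 0.0998, 0.045], [0.4746, 0.3163, 0.045]] [[0.53205664 0.21258581 0.045     ]]
112.0 ((243.5, 194.0), (17.0, 18.0), 0.0) 53
  key [[0.5259 0.2762 0.059 ]]
135.5 ((267.08465576171875, 191.67694091796875), (17.240825653076172, 17.612932205200195), 82.87498474121094) 53
  key [[0.5288 0.2329 0.059 ]]
104.0 ((109.70001220703125, 163.90000915527344), (22.13594627380371, 8.221921920776367), 18.434946060180664) -1
  key [[0.5897 0.5234 0.059 ]]
379.0 ((547.0294189453125, 165.8823699951172), (29.10427474975586, 14.309600830078125), 14.03624439239502) -1
  key [[ 0.56   -0.2725  0.059 ]]
80.5 ((554.8678588867188, 167.46224975585938), (12.63716983795166, 8.928435325622559), 15.945395469665527) 73
  key [[ 0.5567 -0.2859  0.059 ]]
148.0 ((172.19705200195312, 141.50668334960938), (18.07053565979004, 25.785463333129883), 68.74949645996094) -1
  key [[0.6286 0.4081 0.059 ]]
243 194 49 [[0.5258 0.2771 0.0595]]
267 192 49 [[0.529  0.2336 0.054 ]]
291 188 49 [[0.5343 0.189  0.0589]]
316 186 49 [[0.5366 0.1432 0.0587]]
```

View pics/t_crop.png

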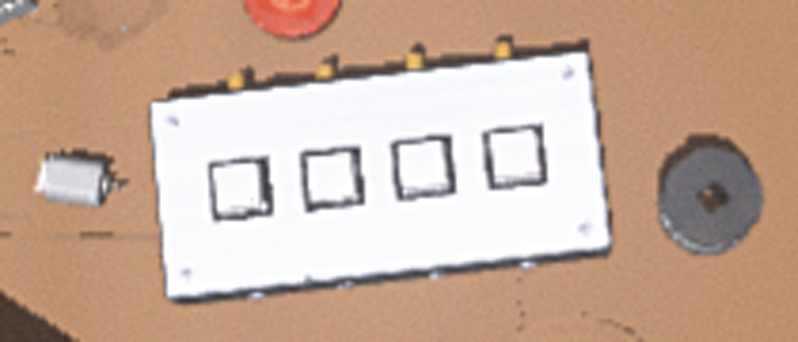

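>>> send_rows(
  deltas=[
    [[255,-50,-17,5,0,0,-6.3],[255,-98,-34,10,0,0,-12.6],[255,-146,-51,15,0,0,-18.9],[255,-194,-68,20,0,0,-25.2],[255,-240,-85,25,0,0,-31.4]],
  ],
)

```text
time_s: 0.6
tcp_pos: [0.43, 0.3344, 0.2139]
tcp_rot: [-0.0, -0.046, 0.999, -0.0]
force: [-0.1, 1.0, -1.0]
gripper_width: 0.0503
finger_force: 0.0
```

```bash
cat >> h.py <<'E'
def rel(t,yaw=94.9):
    "tool shift (mm) and turn (deg) to target t, pointing down, tool y at yaw"
    s=arm.read_state();Rt=R.from_quat(np.roll(s["tcp_rot"],-1))
    a=np.deg2rad(yaw);y=np.array([np.cos(a),np.sin(a),0]);zz=np.array([0,0,-1.]);G=R.from_matrix(np.c_[np.cross(y,zz),y,zz])
    print("t",round(s["time_s"],2),"tcp",s["tcp_pos"].round(4),"F",s["force"].round(2),"w",round(s["gripper_width"],4))
    print("shift",(1000*Rt.inv().apply(np.array(t)-s["tcp_pos"])).round(1),"turn",np.rad2deg((Rt.inv()*G).as_rotvec()).round(2))
E
python3 -c "
from h import *
rel([.529,.233,.2])"
```

```text
t 0.6 tcp [0.43   0.3344 0.2139] F [-0.08  1.03 -0.98] w 0.0503
shift [ -89.4 -109.9   13.8] turn [-0.   -0.02  0.32]
```

>>> send_rows(
  deltas=[
    [[255,-30,-37,5,0,0,0],[255,-60,-74,10,0,0,0],[255,-90,-110,14,0,0,0],[255,-90,-110,14,0,0,0],[255,-90,-110,14,0,0,0]],
  ],
)

```text
time_s: 1.1
tcp_pos: [0.5284, 0.2332, 0.1995]
tcp_rot: [-0.001, -0.042, 0.999, 0.0]
force: [-0.5, 0.4, 0.5]
gripper_width: 0.01
finger_force: 0.0
```

```bash
python3 - <<'E'
from h import *
rel([.529,.233,.2])
c=arm.calibration("wrist");p,d=arm.camera("wrist");np.savez("pics/w1.npz",p=p,d=d,**c)
cv2.imwrite("pics/w1.png",p[:,:,::-1]);print(c)
E
```

```text
t 1.1 tcp [0.5284 0.2332 0.1995] F [-0.46  0.44  0.46] w 0.01
shift [-0.6 -0.3 -0.5] turn [ 0.01 -0.1  -0.11]
{'K': array([[309.61584252,   0.        , 318.27352876],
       [  0.        , 309.61584252, 192.2305504 ],
       [  0.        ,   0.        ,   1.        ]]), 'k1': -0.061039160094744194, 'rvec': array([-1.98961667, -2.16300616, -0.30286561]), 'tvec': array([-0.18770818, -0.55275804,  0.20264759])}
```

View pics/w1.png

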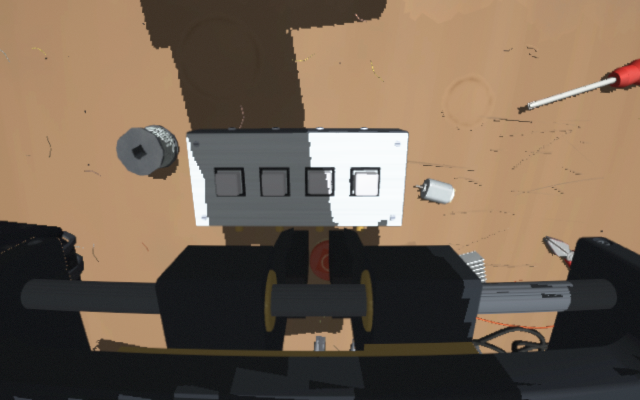

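The wrist view, upside down relative to the robot, shows key 1 at about (366,182), key 2 at (320,182), key 3 at (275,182) and key 4 at (229,182). Next I measure positions and heights from this view together with the top view.

```bash
python3 - <<'E'
from h import *
z=np.load("pics/w1.npz");p,d=z["p"],z["d"];c={k:z[k] for k in("K","k1","rvec","tvec")};c["k1"]=float(c["k1"])
ct=arm.calibration("top");pt=np.load("pics/top1.npz")["p"]
def centre(p,u,v,r):
    g=cv2.cvtColor(p,cv2.COLOR_RGB2GRAY)[v-r:v+r+1,u-r:u+r+1]
    t=np.clip(0.62*g[r-2:r+3,r-2:r+3].mean(),0,255)
    m=(g>t).astype(np.uint8);n,l,s,ce=cv2.connectedComponentsWithStats(m,connectivity=4);k=l[r,r]
    x,y,w,h,a=s[k];return (u-r+x+(w-1)/2,v-r+y+(h-1)/2),(w,h)
tops=[(243,194),(267,192),(291,188),(316,186)];ws=[(366,182),(320,182),(275,182),(229,182)]
for a,b in zip(tops,ws):
    ca,sa=centre(pt,*a,11);cb,sb=centre(p,*b,18)
    o1,d1=ray(ct,[ca]);o2,d2=ray(c,[cb]);d1=d1[0];d2=d2[0]
    s=np.linalg.lstsq(np.c_[d1,-d2],o2-o1,rcond=None)[0];P,Q=o1+s[0]*d1,o2+s[1]*d2
    w=d[b[1]-5:b[1]+6,b[0]-5:b[0]+6];w=w[w>0];D=depthpt(c,[cb],[np.median(w)])[0]
    print(ca,sa,cb,sb,"tri",((P+Q)/2).round(4),"gap",np.linalg.norm(P-Q).round(4),"wdepth",D.round(4),"wplane.059",plane(c,[cb],.059)[0].round(4),"top",plane(ct,[ca],.059)[0].round(4))
E
```

```text
(np.float64(243.0), np.float64(194.0)) (np.int32(23), np.int32(23)) (np.float64(366.0), np.float64(182.0)) (np.int32(37), np.int32(37)) tri [0.5246 0.2764 0.067 ] gap 0.001 wdepth [0.5262 0.2781 0.0601] wplane.059 [0.5264 0.2783 0.059 ] top [0.5259 0.2772 0.059 ]
(np.float64(267.0), np.float64(191.0)) (np.int32(13), np.int32(13)) (np.float64(320.0), np.float64(182.0)) (np.int32(37), np.int32(37)) tri [0.5314 0.2342 0.0526] gap 0.001 wdepth [0.531  0.2345 0.0552] wplane.059 [0.5301 0.2344 0.059 ] top [0.5301 0.2331 0.059 ]
(np.float64(291.0), np.float64(189.0)) (np.int32(13), np.int32(15)) (np.float64(275.0), np.float64(182.0)) (np.int32(37), np.int32(37)) tri [0.5344 0.19   0.0522] gap 0.0023 wdepth [0.5334 0.1915 0.0599] wplane.059 [0.5337 0.1914 0.059 ] top [0.5324 0.189  0.059 ]
(np.float64(316.0), np.float64(186.0)) (np.int32(23), np.int32(23)) (np.float64(229.0), np.float64(182.0)) (np.int32(37), np.int32(37)) tri [0.5394 0.1437 0.0477] gap 0.0022 wdepth [0.5371 0.1474 0.0598] wplane.059 [0.5373 0.1472 0.059 ] top [0.5366 0.1432 0.059 ]
```

```bash
python3 -c "
from h import *
rel([.5257,.2783,.07])"
```

```text
t 1.15 tcp [0.5277 0.2342 0.1998] F [0.74 0.54 0.17] w 0.0063
shift [ -1.9  44.1 129.8] turn [ 0.01 -0.09 -0.  ]
```

>>> send_rows(
  deltas=[
    [[255,-2,44,30,0,0,0],[255,-2,44,65,0,0,0],[255,-2,44,100,0,0,0],[255,-2,44,130,0,0,0],[255,-2,44,130,0,0,0]],
  ],
)

```text
time_s: 1.65
tcp_pos: [0.5216, 0.2787, 0.0659]
tcp_rot: [-0.004, -0.044, 0.999, -0.001]
force: [-0.5, -0.6, -1.3]
gripper_width: 0.0005
finger_force: 0.0
```

>>> send_rows(
  deltas=[
    [[255,0,0,0,0,0,0],[255,0,0,0,0,0,0],[255,0,0,0,0,0,0]],
  ],
)

```text
time_s: 1.95
tcp_pos: [0.5278, 0.2789, 0.0726]
tcp_rot: [0.002, -0.043, 0.999, 0.0]
force: [-0.0, -0.3, 0.2]
gripper_width: 0.0005
finger_force: 0.0
```

```bash
python3 - <<'E'
from h import *
rel([.5257,.2783,.062])
p,d=arm.camera("side");cv2.imwrite("pics/s2.png",cv2.resize(p[150:330,200:440],None,fx=3,fy=3)[:,:,::-1])
rel([.5257,.2783,.062])
E
```

```text
t 1.95 tcp [0.5278 0.2789 0.0726] F [-0.05 -0.28  0.18] w 0.0005
shift [ 2.2 -0.4 10.6] turn [0.05 0.21 0.06]
t 2.0 tcp [0.5277 0.2787 0.0724] F [ 0.21 -0.62 -0.89] w 0.0006
shift [ 2.1 -0.2 10.4] turn [0.04 0.19 0.05]
```

View pics/s2.png

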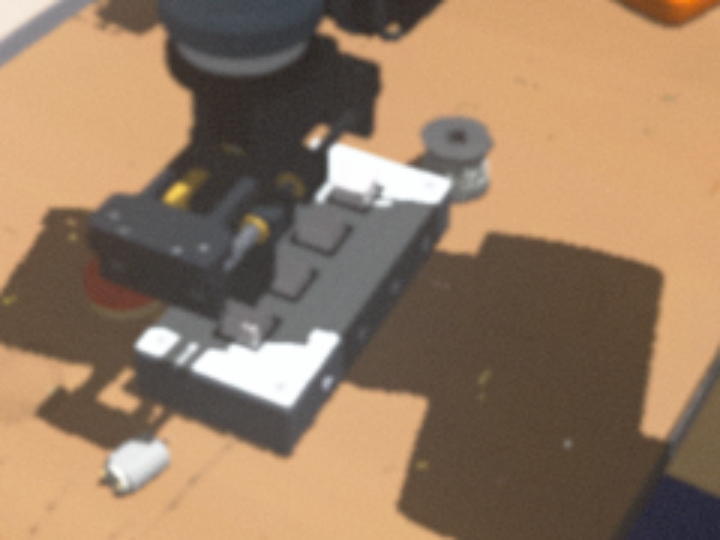

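The side crop shows key 1 at about (248,322) with the dark closed fingers just above it, and the spool, tin and motor untouched. I'll project the TCP to check the position.

```bash
python3 - <<'E'
from h import *
c=arm.calibration("side");s=arm.read_state()
P=np.array([s["tcp_pos"],[.5257,.2783,.059],[.5373,.1438,.059],s["tcp_pos"]+[0,0,.06]])
q=cv2.projectPoints(P,c["rvec"],c["tvec"],c["K"],np.array([c["k1"],0,0,0.]))[0].reshape(-1,2);print(((q-[200,150])*3).round())
p=cv2.imread("pics/s2.png")[200:380,160:360];cv2.imwrite("pics/s2c.png",cv2.resize(p,None,fx=3,fy=3))
E
```

```text
[[244. 289.]
 [248. 308.]
 [355. 174.]
 [242. 205.]]
```

View pics/s2c.png

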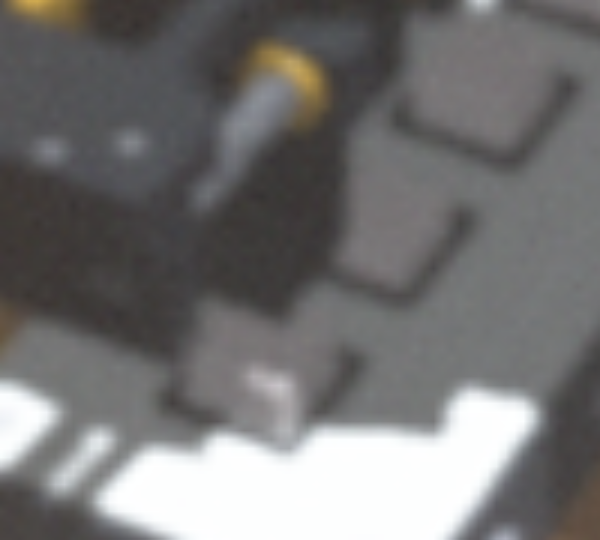

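The fingertip sits over key 1, consistent with the projection. Now I descend slowly.

>>> send_rows(
  deltas=[
    [[255,1,0,2,0,0,0],[255,2,0,4,0,0,0],[255,2,0,6,0,0,0],[255,2,0,8,0,0,0],[255,2,0,10,0,0,0]],
  ],
)

```text
time_s: 2.5
tcp_pos: [0.5245, 0.2779, 0.06]
tcp_rot: [-0.0, -0.043, 0.999, -0.0]
force: [-0.3, -1.1, -0.1]
gripper_width: 0.001
finger_force: 0.0
```

>>> send_rows(
  deltas=[
    [[255,0,0,0,0,0,0],[255,0,0,0,0,0,0],[255,0,0,0,0,0,0]],
  ],
)

```text
time_s: 2.8
tcp_pos: [0.5246, 0.278, 0.0603]
tcp_rot: [0.0, -0.043, 0.999, 0.0]
force: [-0.8, 0.6, 0.2]
gripper_width: 0.0004
finger_force: 0.0
```

>>> send_rows(
  deltas=[
    [[255,0,0,0,0,0,0],[255,0,0,0,0,0,0]],
  ],
)

```text
time_s: 3.0
tcp_pos: [0.5246, 0.278, 0.0604]
tcp_rot: [0.0, -0.043, 0.999, 0.0]
force: [-0.7, 0.2, 0.5]
gripper_width: 0.0007
finger_force: 0.0
```

>>> send_rows(
  deltas=[
    [[255,0,0,0.5,0,0,0],[255,0,0,1,0,0,0],[255,0,0,1.5,0,0,0],[255,0,0,1.5,0,0,0],[255,0,0,1.5,0,0,0]],
  ],
)

```text
time_s: 3.5
tcp_pos: [0.5246, 0.278, 0.0589]
tcp_rot: [0.0, -0.043, 0.999, 0.0]
force: [-0.5, 0.0, 1.3]
gripper_width: 0.0005
finger_force: 0.9
```

>>> send_rows(
  deltas=[
    [[255,0,0,0.5,0,0,0],[255,0,0,1,0,0,0],[255,0,0,1,0,0,0],[255,0,0,1,0,0,0]],
  ],
)

```text
time_s: 3.9
tcp_pos: [0.5246, 0.278, 0.0578]
tcp_rot: [0.0, -0.043, 0.999, 0.0]
force: [-0.5, -0.6, 1.5]
gripper_width: 0.0002
finger_force: 1.0
```

>>> send_rows(
  deltas=[
    [[255,0,0,0.5,0,0,0],[255,0,0,1,0,0,0],[255,0,0,1,0,0,0],[255,0,0,1,0,0,0]],
  ],
)

```text
time_s: 4.3
tcp_pos: [0.5246, 0.278, 0.0568]
tcp_rot: [0.0, -0.043, 0.999, 0.0]
force: [-0.7, -0.7, 2.0]
gripper_width: 0.0001
finger_force: 1.1
```

Key 1 is tapped: about 2 N at roughly 2 mm down. I go up and over to key 2.

>>> send_rows(
  deltas=[
    [[255,0,0,-4,0,0,0],[255,0,0,-9,0,0,0],[255,0,0,-13,0,0,0],[255,0,-5,-13,0,0,0],[255,0,-13,-13,0,0,0]],
  ],
)

```text
time_s: 4.8
tcp_pos: [0.5256, 0.2648, 0.0699]
tcp_rot: [0.0, -0.043, 0.999, 0.0]
force: [0.4, 0.1, -0.2]
gripper_width: 0.0006
finger_force: 0.0
```

>>> send_rows(
  deltas=[
    [[255,0,-10,0,0,0,0],[255,0,-20,0,0,0,0],[255,0,-27,0,0,0,0],[255,0,-32,0,0,0,0],[255,0,-32,0,0,0,0]],
  ],
)

```text
time_s: 5.3
tcp_pos: [0.5285, 0.2323, 0.0698]
tcp_rot: [-0.0, -0.043, 0.999, -0.0]
force: [0.2, 0.8, 0.5]
gripper_width: 0.0001
finger_force: 0.0
```

>>> send_rows(
  deltas=[
    [[255,0,0,3,0,0,0],[255,0,0,6,0,0,0],[255,0,0,8,0,0,0],[255,0,0,8,0,0,0],[255,0,0,8,0,0,0]],
  ],
)

```text
time_s: 5.8
tcp_pos: [0.5283, 0.2333, 0.0616]
tcp_rot: [-0.0, -0.043, 0.999, -0.0]
force: [-0.3, -0.5, 0.9]
gripper_width: 0.0005
finger_force: 0.0
```

```bash
python3 -c "
from h import *
rel([.5296,.2334,.055])"
```

```text
t 5.8 tcp [0.5283 0.2333 0.0616] F [-0.28 -0.47  0.91] w 0.0005
shift [-1.3 -0.1  6.6] turn [-0.   -0.02  0.06]
```

>>> send_rows(
  deltas=[
    [[255,-0.5,0,2,0,0,0],[255,-1,0,4,0,0,0],[255,-1,0,6,0,0,0],[255,-1,0,6,0,0,0],[255,-1,0,6,0,0,0]],
  ],
)

```text
time_s: 6.3
tcp_pos: [0.5294, 0.2332, 0.0557]
tcp_rot: [-0.0, -0.043, 0.999, -0.0]
force: [-0.1, 0.6, 0.6]
gripper_width: 0.0006
finger_force: 0.0
```

>>> send_rows(
  deltas=[
    [[255,0,0,0.5,0,0,0],[255,0,0,1,0,0,0],[255,0,0,1,0,0,0],[255,0,0,1,0,0,0]],
  ],
)

```text
time_s: 6.7
tcp_pos: [0.5294, 0.2332, 0.0548]
tcp_rot: [0.0, -0.043, 0.999, -0.0]
force: [0.3, -0.2, -0.3]
gripper_width: 0.0005
finger_force: 0.0
```

>>> send_rows(
  deltas=[
    [[255,0,0,0.3,0,0,0],[255,0,0,0.6,0,0,0],[255,0,0,0.6,0,0,0],[255,0,0,0.6,0,0,0]],
  ],
)

```text
time_s: 7.1
tcp_pos: [0.5295, 0.2333, 0.0545]
tcp_rot: [0.0, -0.043, 0.999, 0.0]
force: [-1.2, -0.0, 3.5]
gripper_width: 0.0005
finger_force: 1.7
```

>>> send_rows(
  deltas=[
    [[255,0,0,0.2,0,0,0],[255,0,0,0.2,0,0,0],[255,0,0,0.2,0,0,0]],
  ],
)

```text
time_s: 7.4
tcp_pos: [0.5295, 0.2332, 0.0541]
tcp_rot: [0.0, -0.043, 0.999, 0.0]
force: [-1.3, -0.5, 3.5]
gripper_width: 0.0005
finger_force: 1.8
```

Key 2 is tapped. It touched firmly at 0.0545, so it is the latched one. On to key 3.

>>> send_rows(
  deltas=[
    [[255,0,0,-5,0,0,0],[255,0,0,-11,0,0,0],[255,0,0,-16,0,0,0],[255,0,-5,-16,0,0,0],[255,0,-13,-16,0,0,0]],
  ],
)

```text
time_s: 7.9
tcp_pos: [0.5306, 0.2201, 0.0702]
tcp_rot: [0.0, -0.043, 0.999, 0.0]
force: [-0.2, 0.3, 0.8]
gripper_width: 0.0003
finger_force: 0.0
```

>>> send_rows(
  deltas=[
    [[255,0,-10,0,0,0,0],[255,0,-20,0,0,0,0],[255,0,-27,0,0,0,0],[255,0,-32,0,0,0,0],[255,0,-32,0,0,0,0]],
  ],
)

```text
time_s: 8.4
tcp_pos: [0.5334, 0.1876, 0.07]
tcp_rot: [-0.0, -0.043, 0.999, -0.0]
force: [0.1, 0.6, 0.1]
gripper_width: 0.0003
finger_force: 0.0
```

>>> send_rows(
  deltas=[
    [[255,0,0,3,0,0,0],[255,0,0,6,0,0,0],[255,0,0,9,0,0,0],[255,0,0,9,0,0,0],[255,0,0,9,0,0,0]],
  ],
)

```text
time_s: 8.9
tcp_pos: [0.5331, 0.1886, 0.0608]
tcp_rot: [-0.0, -0.043, 0.999, -0.0]
force: [0.2, -0.6, 0.4]
gripper_width: 0.0
finger_force: 0.0
```

>>> send_rows(
  deltas=[
    [[255,0,0,1,0,0,0],[255,0,0,2,0,0,0],[255,0,0,3,0,0,0],[255,0,0,3.8,0,0,0],[255,0,0,3.8,0,0,0]],
  ],
)

```text
time_s: 9.4
tcp_pos: [0.5334, 0.1885, 0.0573]
tcp_rot: [0.0, -0.043, 0.999, 0.0]
force: [-0.1, 0.4, 1.9]
gripper_width: 0.0002
finger_force: 1.0
```

>>> send_rows(
  deltas=[
    [[255,0,0,0,0,0,0],[255,0,0,0,0,0,0]],
  ],
)

```text
time_s: 9.6
tcp_pos: [0.5334, 0.1885, 0.0574]
tcp_rot: [0.0, -0.043, 0.999, 0.0]
force: [0.1, 1.0, 0.9]
gripper_width: 0.0005
finger_force: 1.1
```

Key 3 is tapped, with finger force 1.1. Now key 4.

>>> send_rows(
  deltas=[
    [[255,0,0,-4,0,0,0],[255,0,0,-9,0,0,0],[255,0,0,-13,0,0,0],[255,0,-5,-13,0,0,0],[255,0,-13,-13,0,0,0]],
  ],
)

```text
time_s: 10.1
tcp_pos: [0.5344, 0.1752, 0.0703]
tcp_rot: [0.0, -0.043, 0.999, -0.0]
force: [0.6, 0.3, -0.6]
gripper_width: 0.0004
finger_force: 0.0
```

>>> send_rows(
  deltas=[
    [[255,0,-10,0,0,0,0],[255,0,-20,0,0,0,0],[255,0,-27,0,0,0,0],[255,0,-32,0,0,0,0],[255,0,-32,0,0,0,0]],
  ],
)

```text
time_s: 10.6
tcp_pos: [0.5373, 0.1427, 0.0702]
tcp_rot: [-0.0, -0.043, 0.999, -0.0]
force: [-1.1, 0.8, -0.2]
gripper_width: 0.0005
finger_force: 0.0
```

>>> send_rows(
  deltas=[
    [[255,0,0,3,0,0,0],[255,0,0,6,0,0,0],[255,0,0,9,0,0,0],[255,0,0,9,0,0,0],[255,0,0,9,0,0,0]],
  ],
)

```text
time_s: 11.1
tcp_pos: [0.537, 0.1438, 0.061]
tcp_rot: [-0.0, -0.043, 0.999, -0.0]
force: [-0.1, -0.1, 0.4]
gripper_width: 0.0007
finger_force: 0.0
```

>>> send_rows(
  deltas=[
    [[255,0,0,1,0,0,0],[255,0,0,2,0,0,0],[255,0,0,3,0,0,0],[255,0,0,4,0,0,0],[255,0,0,4,0,0,0]],
  ],
)

```text
time_s: 11.6
tcp_pos: [0.5373, 0.1436, 0.0573]
tcp_rot: [0.0, -0.043, 0.999, 0.0]
force: [-0.4, 0.8, 2.1]
gripper_width: 0.0005
finger_force: 1.0
```

>>> send_rows(
  deltas=[
    [[255,0,0,0,0,0,0],[255,0,0,0,0,0,0]],
  ],
)

```text
time_s: 11.8
tcp_pos: [0.5373, 0.1436, 0.0573]
tcp_rot: [0.0, -0.043, 0.999, 0.0]
force: [-0.3, 0.2, 1.8]
gripper_width: 0.0003
finger_force: 1.1
```

Key 4 is tapped. I lift and go back to key 2.

>>> send_rows(
  deltas=[
    [[255,0,0,-5,0,0,0],[255,0,0,-10,0,0,0],[255,0,0,-15,0,0,0],[255,0,5,-15,0,0,0],[255,0,15,-15,0,0,0]],
  ],
)

```text
time_s: 12.3
tcp_pos: [0.536, 0.1586, 0.0724]
tcp_rot: [0.0, -0.043, 0.999, -0.0]
force: [0.5, -0.1, 0.2]
gripper_width: 0.0003
finger_force: 0.0
```

>>> send_rows(
  deltas=[
    [[255,0,15,0,0,0,0],[255,0,30,0,0,0,0],[255,0,45,0,0,0,0],[255,0,60,0,0,0,0],[255,0,70,0,0,0,0]],
  ],
)

```text
time_s: 12.8
tcp_pos: [0.5294, 0.2301, 0.0721]
tcp_rot: [-0.0, -0.044, 0.999, 0.0]
force: [0.3, -1.4, 0.3]
gripper_width: 0.0007
finger_force: 0.0
```

>>> send_rows(
  deltas=[
    [[255,0,5,0,0,0,0],[255,0,5,0,0,0,0],[255,0,5,3,0,0,0],[255,0,5,6,0,0,0],[255,0,5,9,0,0,0]],
  ],
)

```text
time_s: 13.3
tcp_pos: [0.5294, 0.2327, 0.0628]
tcp_rot: [-0.0, -0.043, 0.999, -0.0]
force: [0.1, 0.4, 0.8]
gripper_width: 0.0005
finger_force: 0.0
```

>>> send_rows(
  deltas=[
    [[255,0,0,0,0,0,0],[255,0,0,0,0,0,0]],
  ],
)

```text
time_s: 13.5
tcp_pos: [0.5294, 0.2329, 0.063]
tcp_rot: [-0.0, -0.043, 0.999, -0.0]
force: [-0.3, -0.0, -0.3]
gripper_width: 0.0004
finger_force: 0.0
```

>>> send_rows(
  deltas=[
    [[255,0,0,3,0,0,0],[255,0,0,6,0,0,0],[255,0,0,8.5,0,0,0],[255,0,0,10,0,0,0],[255,0,0,11.5,0,0,0]],
  ],
)

```text
time_s: 14.0
tcp_pos: [0.5294, 0.2332, 0.0519]
tcp_rot: [-0.0, -0.043, 0.999, -0.0]
force: [-2.4, -1.3, 4.7]
gripper_width: 0.0002
finger_force: 2.1
```

>>> send_rows(
  deltas=[
    [[255,0,0,0.5,0,0,0],[255,0,0,1,0,0,0],[255,0,0,1.5,0,0,0],[255,0,0,1.5,0,0,0]],
  ],
)

```text
time_s: 14.4
tcp_pos: [0.5294, 0.2332, 0.0503]
tcp_rot: [-0.0, -0.043, 0.999, 0.0]
force: [-2.4, -0.5, 4.5]
gripper_width: 0.0003
finger_force: 2.1
```

>>> send_rows(
  deltas=[
    [[255,0,0,0.5,0,0,0],[255,0,0,0.5,0,0,0],[255,0,0,0.5,0,0,0]],
  ],
)

```text
time_s: 14.7
tcp_pos: [0.5294, 0.2333, 0.0499]
tcp_rot: [0.0, -0.043, 0.999, -0.0]
force: [-3.1, -1.2, 5.0]
gripper_width: 0.0004
finger_force: 2.9
```

>>> send_rows(
  deltas=[
    [[255,0,0,0.4,0,0,0],[255,0,0,0.8,0,0,0],[255,0,0,0.8,0,0,0]],
  ],
)

```text
time_s: 15.0
tcp_pos: [0.5295, 0.2333, 0.0498]
tcp_rot: [0.0, -0.043, 0.999, -0.0]
force: [-3.8, -1.2, 11.3]
gripper_width: 0.0008
finger_force: 5.6
```

The key is on its stop: 11 N and z no longer moving. I release straight up and check.

>>> send_rows(
  deltas=[
    [[255,0,0,-3,0,0,0],[255,0,0,-8,0,0,0],[255,0,0,-14,0,0,0],[255,0,0,-24,0,0,0],[255,0,0,-40,0,0,0]],
  ],
)

```text
time_s: 15.5
tcp_pos: [0.5287, 0.2331, 0.0889]
tcp_rot: [-0.001, -0.043, 0.999, -0.0]
force: [-0.0, -0.0, 0.1]
gripper_width: 0.0003
finger_force: 0.0
```

>>> send_rows(
  deltas=[
    [[255,0,0,-25,0,0,0],[255,0,0,-55,0,0,0],[255,0,0,-85,0,0,0],[255,0,0,-105,0,0,0],[255,0,0,-110,0,0,0]],
  ],
)

```text
time_s: 16.0
tcp_pos: [0.5312, 0.2337, 0.2031]
tcp_rot: [0.003, -0.043, 0.999, 0.001]
force: [0.0, 0.3, -1.1]
gripper_width: 0.0004
finger_force: 0.0
```

>>> send_rows(
  deltas=[
    [[255,0,0,0,0,0,0],[255,0,0,0,0,0,0],[255,0,0,0,0,0,0]],
  ],
)

```text
time_s: 16.3
tcp_pos: [0.5285, 0.233, 0.1973]
tcp_rot: [-0.001, -0.043, 0.999, -0.0]
force: [-0.9, 0.2, 0.0]
gripper_width: 0.0002
finger_force: 0.0
```

```bash
python3 - <<'E'
from h import *
rel([.529,.233,.2])
c=arm.calibration("wrist");p,d=arm.camera("wrist")
K=[(.5257,.2783),(.5296,.2334),(.5334,.1886),(.5373,.1438)]
for k in K:
    u,v=cv2.projectPoints(np.array([[*k,.059]]),c["rvec"],c["tvec"],c["K"],np.array([c["k1"],0,0,0.]))[0].ravel().round().astype(int)
    w=d[v-4:v+5,u-4:u+5];w=w[w>0];print(u,v,depthpt(c,[(u,v)],[np.median(w)]).round(4))
cv2.imwrite("pics/w3.png",p[:,:,::-1])
E
```

```text
t 16.3 tcp [0.5285 0.233  0.1973] F [-0.87  0.24  0.03] w 0.0002
shift [-0.5 -0.1 -2.7] turn [-0.02 -0.16  0.04]
367 182 [[0.5254 0.2784 0.06  ]]
319 182 [[0.5293 0.2331 0.0602]]
272 182 [[0.5332 0.1887 0.06  ]]
225 182 [[0.537  0.144  0.0599]]
```

View pics/w3.png

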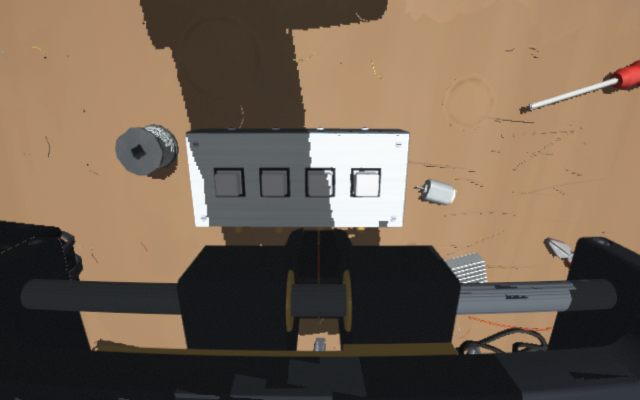

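All four keys, at (367,182), (319,182), (272,182) and (225,182), now stand at the same height of about 60 mm by depth. The spool at (147,150) and the motor at (438,192) haven't moved.

```bash
python3 -c "
from plant import arm
print(arm.job_done())"
```

```text
the job is handed in; nothing more can be done
None
```

I tapped all four keys lightly from left to right, then pressed the latched one (second from left) to its stop and let it spring up; all four keys now stand at the same height, and the job is handed in.

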